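# Set the grind ring to the red marker and start a test dose

### The arm

A 7-joint arm with a two-finger parallel gripper is mounted at the origin on the work surface. World frame = base frame: x ahead of the robot, y to its left, z up, the work surface at z = 0. Lengths are in m, angles in rad, forces in N, time in s.
With the tool pointing down it reaches from about 0.425 to 0.925 m from the base axis. Payload 6.8 kg.
Tool frame: the origin (TCP) lies between the finger pads; the fingertips stand finger_overhang ahead of it and the grasp point (between the pads) lies 6 mm ahead of it (finger_overhang is the distance from the TCP to the fingertips, in m); z points along the fingers, y is the line along which they close (so a half turn about z gives the same grasp; the last joint's range is limited). The gripper opens to 85 mm and grips with 20 to 120 N. Pads are 22 mm wide; open, the fingers measure 114 mm over their backs; the gripper's body (76 mm by 85 mm) begins 54 mm behind the grasp point. The pads swing forward as they close: fully open they stand 13 mm farther back than shut.
Start: joints at [-1.286, 0.477, 0.022, 1.555, -0.011, 1.109, -0.083], TCP at [0.258, 0.624, 0.235] pointing down, gripper open.
Joint ranges: [-2.96, 2.96], [-0.34, 2.1], [-1.41, 1.46], [0.24, 2.44], [-1.37, 4.51], [0.17, 1.92], [-2.96, 2.96]. Speed limits (rad/s): [2.39, 2.39, 3.14, 3.14, 3.14, 3.14, 3.14].

### API

Orientations are given as a unit quaternion [w, x, y, z].
In Python, from station import * gives the robot as it stands.
- The arm moves only by the tool drive_tool, never from a script. Its argument "increments" is a list of rows, each an object of numbers: "claw": the finger opening in m, from 0 to 0.0854; "dx", "dy", "dz": the shift along the tool's x, y, z in m; "wx", "wy", "wz": the turn, a rotation vector about the tool's x, y, z in degrees. A call has 1 to 20 rows; each row shifts and turns the commanded pose from where the row before left it, along the tool's axes as they then stand; what a row does not reach is not made up. A row lasts 1/8 s, in which the tool goes at most 62.5 mm and 10.7 degrees, less where a joint would pass 70% of its speed; a pose out of reach is approached as far as the arm can. A call with a gripper value outside its range is refused whole. The fingers move at their own pace and stop on an object; "newtons" is the grip in N (left out, the last holds). Time passes only in rows, so rows that do not move let the fingers close. It gives the time, the measured TCP pose, the force, the opening and the grip force at its end, in the units of the state.
- get_obs(): the state, without advancing time (a new reading comes with each control period).
- read_camera(name): name is "scene" or "top" or "wrist"; returns (picture, depth): 480x640x3 uint8, red, green, blue; 480x640 float32, m along the optical axis (not along the pixel's ray), 0 where there is no reading.
- calibration(name): a dict with "intrinsics" (3x3 intrinsics, pixels), "R" (3x3) and "t" (3): a world point X has camera coordinates R X + t; the wrist camera has in their place "mount" (4x4, takes a point from camera to tool coordinates, whose origin is the TCP and whose axes are the flange's). Camera axes: x right, y down, z forward; pixel columns grow to the right and rows downward; lengths in m; the calibration is good to about 2 mm. A picture is of the moment at which its call begins: read the wrist's pose just before it. calibration takes no time and is no camera call.
- hand_in(): hands the job in; it is judged then, once.
The state is a dict: "t": time; "q": joint angles; "joint_vel": joint speeds; "joint_torque": joint torques, N m; "eef_pos": TCP position; "tool_rot": TCP orientation; "contact_force": force on the tool from outside, world axes, zero at the start; "torque": the same for the moment, N m; "gripper_width": opening from 0.0 (shut) to 1.0 (fully open); "grasp_force": force on a finger pad.
Only numpy, scipy, OpenCV 4.12 (cv2) and the standard library are available. Lean on these libraries where they do the work, as an engineer would, in place of code of your own. Each camera call takes 0.05 s, during which the arm holds its last target. There are 200 camera calls.

### The job

Dial in the coffee grinder on the cafe counter: push the orange lever tab around its arc with a fingertip, without pinching it, until the ring's white pointer lines up with the red marker clip. Only then press the green start button on top of the grinder and let it come back up. Do not shove, tip or lift the grinder, do not move the red clip, and leave the dosing cup, the two bells and the jar as they stand.

Things in the scene. Friction and masses are not known exactly. Their poses are not given: they have to be found in the camera images.
- grinder: Compact white coffee grinder, 4 kg, loose on the counter, held by friction (about 20 N to slide). Origin on the counter straight below the ring's vertical axis; z up. Black base x -85 to 85, y -195 to 80, 22 mm thick. Round head radius 78 mm about z, z 125 to 185 mm. Column 100 x 75 mm on its -y side, centred at y = -150 mm, top at z = 185 mm. Not to be shoved, tipped or lifted.
- ring_axis (a point): Point on the ring's axis, level with the head's top (z = 185 mm). Around it, outwards: fixed bean funnel with dark wooden lid (radius 36 mm; brass knob top at z = 247 mm), the turning ring (radius 50 mm, z 188 to 202 mm), then a silver scale with black ticks every 10 degrees on the +x side.
- grind_ring (a joint): Ring angle, rad, positive counter-clockwise from above, stops at -1.2 and 1.2. At 0 the lever points along the grinder's -x and the white pointer, opposite, along its +x. Friction about 2 N at the tab: it stays where it is left. Starts at -1.05 to -0.7; the marker always lies farther counter-clockwise, so the lever is pushed from the grinder's +y side round its -x side towards -y.
- lever_tab (a point): Centre of the upright orange tab at the end of the ring's lever arm, 96 mm from the ring axis, z = 219 mm; its x axis points to the ring axis. Tab: 24 mm long radially (radius 84 to 108 mm), 12 mm thick along the arc, z 199 to 239 mm. It stands outside the head; nothing is beside or beneath it but the lever arm (10 mm wide, z 195 to 202 mm).
- tab_front: The half of the orange tab on its counter-clockwise side (the face that leads as the ring is turned positive), 24 x 6 x 40 mm. Origin: the centre of the whole tab, same as lever_tab. Firmly part of the lever.
- tab_back: The other half of the orange tab, on its clockwise side: the face to push on. Origin: the centre of the whole tab. Firmly part of the lever.
- pointer_tip (a point): Outer end of the 7 mm wide white pointer bar on the ring, 62 mm from the ring axis, opposite the lever, at z = 203.5 mm.
- red_mark (a point): Inner end of the red marker clip (13 x 7 mm bar on the scale, with a small skirt over the head's rim), 62 mm from the ring axis on the grinder's +x side, z = 190 mm. Its angle about the axis, counter-clockwise from the grinder's +x, is the ring angle to set: -0.2 to 0.9. The clip is stiff and is not to be moved.
- start_button (a joint): Travel of the green start button, m: 0 up, 0.006 fully down. A spring: fully down takes about 5 N; it comes back up when released. It counts as pressed beyond 0.004.
- start_button_top (a point): Centre of the top face of the green button (30 mm across, moving straight down), on top of the grinder's column, 150 mm from the ring axis along the grinder's -y.
- dosing_cup: Small loose steel cup, 58 mm across, 60 mm high, standing on the base plate under the spout. Origin: centre of its underside. Leave alone.
- brass_bell: Loose brass hand bell with upright dark wooden handle, 96 mm across, 175 mm high, standing beside the grinder. Origin: centre of its underside. Leave alone.
- counter_bell: Loose chrome counter bell on a black foot, 100 mm across, 69 mm high. Origin: centre of its underside. Leave alone.
- spice_jar: Loose clear jar with blue cap, 50 mm across, 85 mm high. Origin: centre of its underside. Leave alone.

How it is judged:
By the outcome, as a careful person would: the job done as asked, in the order asked, and still so for the second after the job is handed in, with the robot touching nothing.
It also fails if it takes over 51 s, if anything falls off the work surface, if the arm or the gripper's body presses on something with over 40 N, if the wrist force passes 120 N, or if a joint passes its speed limit or range.

## Working session

There is one attempt and no reset: what is moved stays moved. The work goes in short steps, Python scripts to look and compute and a tool call to move; the robot and the scene stay as the last step left them, time stands still between calls to the robot, and variables do not carry over. Pictures are saved under pics/ and viewed, at most 10 in all, crops included, and the job is handed in when it is done.

Besides the shell and the picture viewer there is one more tool, called after "Emit:" in YAML: its name, and indented under it one key for each argument. drive_tool: Moves the arm, as the interface text tells. Its arguments: {"type":"object","properties":{"increments":{"type":"array","items":{"type":"object","properties":{"claw":{"type":"number"},"dx":{"type":"number"},"dy":{"type":"number"},"dz":{"type":"number"},"wx":{"type":"number"},"wy":{"type":"number"},"wz":{"type":"number"}}}},"newtons":{"type":"number"}},"required":["increments"]}

```bash
ls; mkdir -p pics
python3 - <<'E'
from station import *
import cv2,numpy as np
o=get_obs();print(o)
for n in ["scene","top"]:
    im,d=read_camera(n);cv2.imwrite(f"pics/{n}0.png",im[:,:,::-1]);np.savez(f"pics/{n}0.npz",im=im,d=d)
    c=calibration(n);print(n,c)
print(calibration("wrist"))
E
```

```text
pics
{'t': 0.0, 'q': array([-1.2861068 ,  0.47781362,  0.02237748,  1.55645756, -0.0115087 ,
        1.10928689, -0.08309142]), 'joint_vel': array([ 0.00107651, -0.00013339, -0.00075712,  0.00017731, -0.0011418 ,
        0.00078442,  0.00045521]), 'joint_torque': array([ 7.23651337e-04, -5.96459091e+01,  1.60765573e+00, -2.81192422e+01,
        1.24157500e-02,  9.33847041e-03,  8.92821731e-06]), 'eef_pos': array([0.25817637, 0.62304076, 0.2337148 ]), 'tool_rot': array([-1.06737028e-04,  1.95138170e-01,  9.80775332e-01, -9.12141072e-04]), 'contact_force': array([-0.36864335,  0.39288091, -0.63778901]), 'torque': array([ 0.07213826,  0.01344886, -0.02135228]), 'grasp_force': 0.0, 'gripper_width': 1.0000643185024694}
scene {'intrinsics': array([[532.51600771,   0.        , 313.87602673],
       [  0.        , 532.51600771, 239.57838691],
       [  0.        ,   0.        ,   1.        ]]), 'R': array([[-0.50903337,  0.86074603,  0.00114141],
       [ 0.59448893,  0.35253094, -0.72270661],
       [-0.62246923, -0.36720323, -0.691154  ]]), 't': array([ 0.18561415, -0.2961995 ,  1.48123651
[... 235 characters left out ...]
5e-03],
       [-9.91883845e-01,  6.08942003e-05, -1.27147294e-01],
       [ 1.27144326e-01,  7.32487673e-03, -9.91857181e-01]]), 't': array([0.12195178, 0.62222375, 0.95454946])}
{'intrinsics': array([[393.3385143 ,   0.        , 319.39230845],
       [  0.        , 393.3385143 , 237.72912406],
       [  0.        ,   0.        ,   1.        ]]), 'mount': array([[-3.49939280e-04, -9.54688526e-01, -2.97606613e-01,
         7.53400057e-02],
       [ 9.99999727e-01, -1.40176981e-04, -7.26172803e-04,
        -3.14826168e-04],
       [ 6.51551246e-04, -2.97606786e-01,  9.54688314e-01,
        -1.38949505e-01],
       [ 0.00000000e+00,  0.00000000e+00,  0.00000000e+00,
         1.00000000e+00]])}
```

View pics/scene0.png

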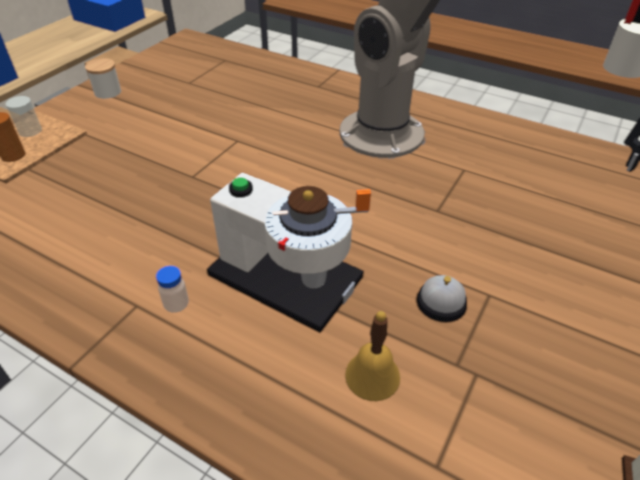

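View pics/top0.png

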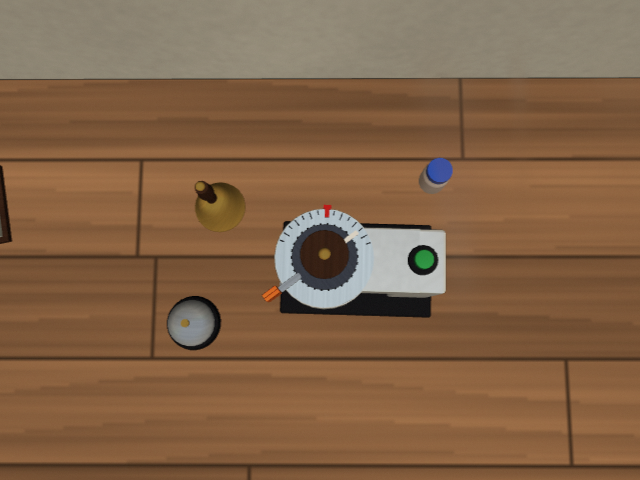

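```bash
python3 -c "
import station
print([n for n in dir(station) if n[0]!='_']); print(getattr(station,'finger_overhang',None))"
```

```text
['PlanningError', 'calibration', 'finger_overhang', 'get_obs', 'hand_in', 'read_camera']
0.025
```

The scene view shows the grinder mid-table with its button at (240,184), orange tab (363,200) and red clip (283,243). In the top view the knob is at (325,254), button (424,259), tab (272,294), pointer (351,237) and red clip (327,211). The grinder is nearly aligned with the world axes.

```bash
cat > h.py <<'E'
import numpy as np,cv2
from station import *
from scipy.spatial.transform import Rotation as Rn
def cam(n,o=None):
    c=calibration(n)
    if n=="wrist":
        w,x,y,z=o["tool_rot"];Rt=Rn.from_quat([x,y,z,w]).as_matrix();M=c["mount"]
        Rc=Rt@M[:3,:3];C=Rt@M[:3,3]+o["eef_pos"];return c["intrinsics"],Rc,C
    return c["intrinsics"],c["R"].T,-c["R"].T@c["t"]
def ray(k,px):
    K,R,C=k;return C,R@np.linalg.inv(K)@np.array([px[0],px[1],1.])
def onplane(k,px,z):
    C,d=ray(k,px);return C+d*(z-C[2])/d[2]
def tri(k1,p1,k2,p2):
    (a,u),(b,v)=ray(k1,p1),ray(k2,p2)
    s=np.linalg.lstsq(np.c_[u,-v],b-a,rcond=None)[0]
    p,q=a+s[0]*u,b+s[1]*v;return (p+q)/2,np.linalg.norm(p-q)
RNG={"green":((50,90,50),(75,255,255)),"orange":((5,200,150),(13,255,255)),"red":((0,200,150),(4,255,255)),"brass":((14,120,90),(28,255,255)),"white":((0,0,215),(180,50,255))}
def blobs(im,col,roi,amin=4):
    x0,y0,x1,y1=roi;h=cv2.cvtColor(im,cv2.COLOR_RGB2HSV)[y0:y1,x0:x1]
    m=cv2.inRange(h,*RNG[col])
    if col=="red": m|=cv2.inRange(h,(174,200,150),(180,255,255))
    n,l,s,c=cv2.connectedComponentsWithStats(m)
    return [(c[i]+[x0,y0],s[i][4],s[i][:4]+[x0,y0,0,0]) for i in range(1,n) if s[i][4]>=amin]
E
python3 - <<'E'
from h import *
P={}
for n,roi in [("top",(255,195,450,310)),("scene",(200,160,385,260))]:
    z=np.load(f"pics/{n}0.npz");im=z["im"];d=z["d"];k=cam(n)
    for col,hz in [("green",.19),("orange",.219),("red",.19),("brass",.247),("white",.2035)]:
        for c,a,s in blobs(im,col,roi):
            if a>1500: continue
            u,v=int(round(c[0])),int(round(c[1]))
            C,r=ray(k,c);print(n,col,c.round(1),a,s,"plane",onplane(k,c,hz).round(4),"depthpt",(C+r*d[v,u]).round(4))
E
```

```text
top green [423.9 259. ] 315 [414 250  21  19] plane [ 0.5867 -0.0343  0.19  ] depthpt [ 0.5849 -0.0312  0.2071]
top orange [270.6 293.1] 132 [262 286  18  15] plane [0.5333 0.1963 0.219 ] depthpt [0.5325 0.1945 0.2367]
top red [326.8 209.1] 47 [324 205   7  12] plane [0.6643 0.1139 0.19  ] depthpt [0.6645 0.1139 0.1888]
top brass [268.8 196. ] 4 [268 195   3   3] plane [0.6722 0.198  0.247 ] depthpt [0.7275 0.224  0.0026]
top brass [283.2 197. ] 52 [272 195  22   7] plane [0.6707 0.1771 0.247 ] depthpt [ 0.7265  0.1968 -0.0014]
top brass [351.5 196.1] 8 [350 195   5   4] plane [0.6719 0.0783 0.247 ] depthpt [ 0.7282  0.0666 -0.0022]
top brass [361.  195.6] 5 [359 195   5   2] plane [0.6726 0.0645 0.247 ] depthpt [7.287e-01 4.860e-02 1.000e-04]
top brass [407.7 209.6] 738 [374 195  67  30] plane [ 0.652  -0.0025  0.247 ] depthpt [ 0.7017 -0.0398 -0.0009]
top brass [413.8 195.8] 5 [413 195   3   3] plane [ 0.6723 -0.0117  0.247 ] depthpt [ 0.7287 -0.0521 -0.002 ]
top brass [418.  196.2] 4 [417 195   3   3] plane [ 0.6716 -0.0177  0.247 ] depthpt [ 0.7278 -0.0601 -0.0018]
top brass [440
[... 4168 characters left out ...]
5121 -0.0396  0.247 ] depthpt [ 0.5173 -0.0882  0.0017]
top white [353.6 234. ] 5 [352 233   4   3] plane [0.6232 0.0734 0.2035] depthpt [0.6232 0.0734 0.2037]
scene green [239.9 184.1] 179 [232 178  17  13] plane [ 0.5755 -0.0378  0.19  ] depthpt [ 0.593  -0.0229  0.2075]
scene orange [363.4 192.5] 47 [358 191  12   4] plane [0.5126 0.1889 0.219 ] depthpt [0.5367 0.1995 0.2399]
scene red [281.9 243.2] 8 [280 242   4   3] plane [0.6696 0.118  0.19  ] depthpt [0.6693 0.1178 0.1896]
scene brass [307.7 194.1] 105 [302 189  12  11] plane [0.5962 0.1246 0.247 ] depthpt [0.5922 0.1221 0.2432]
scene white [336.6 202.6] 93 [329 196  16  13] plane [0.5444 0.1529 0.2035] depthpt [0.5248 0.1427 0.1851]
```

Emit:
drive_tool:
  increments:
    - {"dz": -0.06,"claw": 0}
    - {"dz": -0.06,"claw": 0}
    - {"dx": -0.048,"dy": -0.028}
    - {"dx": -0.048,"dy": -0.028}
    - {"dx": -0.048,"dy": -0.028}
    - {"dx": -0.048,"dy": -0.028}
    - {"dx": -0.048,"dy": -0.028}
    - {"dx": -0.048,"dy": -0.028}
    - {"dx": -0.048,"dy": -0.028}
    - {"dx": -0.048,"dy": -0.028}
    - {"dx": -0.048,"dy": -0.028}
    - {"dx": -0.048,"dy": -0.028}
    - {"dx": -0.048,"dy": -0.028}
    - {"dx": -0.048,"dy": -0.028}
    - {}
    - {}
    - {}

```text
schema error: expected keys claw, dx, dy, dz, wx, wy, wz
```

Run:
```python
from h import *
import pickle
o=get_obs();print(o["t"],o["eef_pos"],o["tool_rot"],o["contact_force"])
im,d=read_camera("wrist");pickle.dump((o,im,d),open("pics/w1.pkl","wb"));cv2.imwrite("pics/w1.png",im[:,:,::-1])
k=cam("wrist",o);print(k[2])
```

```text
0.1 [0.25815912 0.62311408 0.23382712] [-1.14903077e-04  1.95100699e-01  9.80782867e-01 -8.19466650e-04] [-0.47567389  0.1351275  -0.02331913]
[0.18850988 0.65187314 0.37276993]
```

View pics/w1.png

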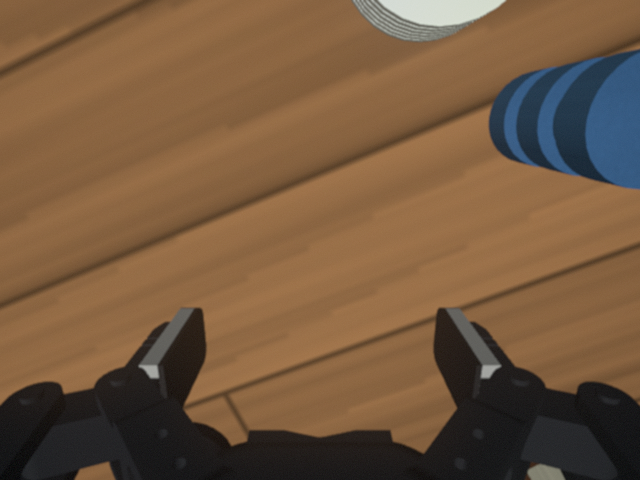

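The move was refused (each row needs all keys), so this is still the start view. It shows the open fingers at the bottom, with a blue mug and a white pot at the upper right, off my path.

Emit:
drive_tool:
  increments:
    - {"dx": 0,"dy": 0,"dz": -0.06,"wx": 0,"wy": 0,"wz": 0,"claw": 0}
    - {"dx": 0,"dy": 0,"dz": -0.06,"wx": 0,"wy": 0,"wz": 0,"claw": 0}
    - {"dx": -0.048,"dy": -0.028,"dz": 0,"wx": 0,"wy": 0,"wz": 0,"claw": 0}
    - {"dx": -0.048,"dy": -0.028,"dz": 0,"wx": 0,"wy": 0,"wz": 0,"claw": 0}
    - {"dx": -0.048,"dy": -0.028,"dz": 0,"wx": 0,"wy": 0,"wz": 0,"claw": 0}
    - {"dx": -0.048,"dy": -0.028,"dz": 0,"wx": 0,"wy": 0,"wz": 0,"claw": 0}
    - {"dx": -0.048,"dy": -0.028,"dz": 0,"wx": 0,"wy": 0,"wz": 0,"claw": 0}
    - {"dx": -0.048,"dy": -0.028,"dz": 0,"wx": 0,"wy": 0,"wz": 0,"claw": 0}
    - {"dx": -0.048,"dy": -0.028,"dz": 0,"wx": 0,"wy": 0,"wz": 0,"claw": 0}
    - {"dx": -0.048,"dy": -0.028,"dz": 0,"wx": 0,"wy": 0,"wz": 0,"claw": 0}
    - {"dx": -0.048,"dy": -0.028,"dz": 0,"wx": 0,"wy": 0,"wz": 0,"claw": 0}
    - {"dx": -0.048,"dy": -0.028,"dz": 0,"wx": 0,"wy": 0,"wz": 0,"claw": 0}
    - {"dx": -0.048,"dy": -0.028,"dz": 0,"wx": 0,"wy": 0,"wz": 0,"claw": 0}
    - {"dx": -0.048,"dy": -0.028,"dz": 0,"wx": 0,"wy": 0,"wz": 0,"claw": 0}
    - {"dx": 0,"dy": 0,"dz": 0,"wx": 0,"wy": 0,"wz": 0,"claw": 0}
    - {"dx": 0,"dy": 0,"dz": 0,"wx": 0,"wy": 0,"wz": 0,"claw": 0}
    - {"dx": 0,"dy": 0,"dz": 0,"wx": 0,"wy": 0,"wz": 0,"claw": 0}

```text
t: 2.28
eef_pos: [0.6612, 0.0947, 0.3546]
tool_rot: [-0.0, 0.194, 0.981, 0.0]
contact_force: [-0.0, 0.3, -0.2]
gripper_width: 0.001
grasp_force: 0.0
```

Run:
```python
from h import *
import pickle
o=get_obs();print(o["t"],o["eef_pos"],o["tool_rot"],o["contact_force"])
im,d=read_camera("wrist");pickle.dump((o,im,d),open("pics/w2.pkl","wb"));cv2.imwrite("pics/w2.png",im[:,:,::-1])
k=cam("wrist",o);print(k[2])
```

```text
2.275 [0.66122408 0.09466627 0.35458771] [-3.59870886e-04  1.93843627e-01  9.81032289e-01  4.09438606e-04] [-0.03653769  0.25508746 -0.24824801]
[0.59150103 0.12289663 0.49360325]
```

View pics/w2.png

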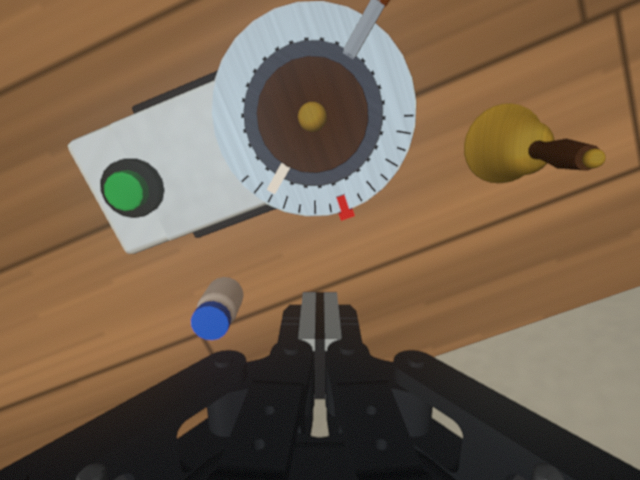

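The ring is seen from above: knob (312,116), white pointer bar about (279,180), red clip (345,207), button (125,190), and the lever arm going to the upper right.

```bash
cat > meas.py <<'E'
from h import *
def ringmeas(o,im,ax0=None,save=None):
    k=cam("wrist",o);h=im.astype(int);R,G,B=h[...,0],h[...,1],h[...,2]
    def big(m):
        n,l,s,c=cv2.connectedComponentsWithStats(m.astype(np.uint8));i=1+np.argmax(s[1:,4]);return c[i],s[i],l==i
    hsv=cv2.cvtColor(im,cv2.COLOR_RGB2HSV)
    out={}
    # knob
    m=cv2.inRange(hsv,(14,150,90),(28,255,255))>0
    n,l,s,c=cv2.connectedComponentsWithStats(m.astype(np.uint8))
    cand=[(c[i],s[i]) for i in range(1,n) if 200<s[i][4]<3000]
    for c_,s_ in cand: print("brass",c_.round(1),s_[4],onplane(k,c_,.243).round(4))
    g=cv2.inRange(hsv,(50,120,60),(75,255,255))>0
    if g.sum()>50:
        c_,s_,_=big(g);out["green"]=onplane(k,c_,.207);print("green",c_.round(1),s_[4],out["green"].round(4))
    r=(R>150)&(G<70)&(B<70);c_,s_,l=big(r)
    p=np.argwhere(l)[:,::-1];P=np.array([onplane(k,q,.190) for q in p])[:,:2]
    out["red"]=P;print("red",c_.round(1),s_[4],P.mean(0).round(4))
    w=(R>150)&(R-B>8)&(R-B<60)&(abs(R-G)<40);w[280:]=0
    c_,s_,l=big(w);p=np.argwhere(l)[:,::-1];P=np.array([onplane(k,q,.2035) for q in p])[:,:2]
    out["ptr"]=P;print("ptr",c_.round(1),s_,P.mean(0).round(4))
    return out
E
python3 - <<'E'
from meas import *
import pickle
o,im,d=pickle.load(open("pics/w2.pkl","rb"));k=cam("wrist",o)
out=ringmeas(o,im)
# axis from the outer edge of ring (dark) vs light: fit circle to dark lid at its height via depth
hsv=cv2.cvtColor(im,cv2.COLOR_RGB2HSV)
print("depth z at lid/scale/ring/button:")
for px in [(290,110),(335,110),(235,120),(400,90),(256,150),(125,190),(345,207),(279,180),(160,140)]:
    C,r=ray(k,px);print(px,im[px[1],px[0]],(C+r*d[px[1],px[0]]).round(4))
# head rim circle: light bluish mask
R,G,B=[im[...,i].astype(int) for i in range(3)]
m=(B>150)&(B-R>8);m[:, :200]=0
n,l,s,c=cv2.connectedComponentsWithStats(m.astype(np.uint8));i=1+np.argmax(s[1:,4]);print(s[i])
hull=cv2.convexHull(np.argwhere(l==i)[:,::-1].astype(np.int32))[:,0]
for z in (.185,.188):
    P=np.array([onplane(k,q,z) for q in hull if q[1]>6])[:,:2]
    A=np.c_[2*P,np.ones(len(P))];x=np.linalg.lstsq(A,(P**2).sum(1),rcond=None)[0];rr=np.sqrt(x[2]+x[:2]@x[:2])
    print("scale circle",z,x[:2].round(4),rr.round(4),np.abs(np.linalg.norm(P-x[:2],axis=1)-rr).max().round(4))
E
```

```text
brass [311.3 115.4] 613 [0.5895 0.1184 0.243 ]
brass [594.5 157.6] 343 [0.6805 0.2729 0.243 ]
green [123.2 190.7] 1187 [ 0.5854 -0.0307  0.207 ]
red [344.4 208.9] 206 [0.6642 0.1143]
ptr [102.  204.6] [ 68 141  88 113 326] [ 0.5892 -0.0528]
depth z at lid/scale/ring/button:
(290, 110) [72 52 40] [0.5814 0.107  0.232 ]
(335, 110) [72 51 38] [0.5922 0.1332 0.234 ]
(235, 120) [179 195 204] [0.5704 0.0631 0.1855]
(400, 90) [177 193 201] [0.5975 0.1844 0.1856]
(256, 150) [79 84 93] [0.5961 0.0711 0.2012]
(125, 190) [ 58 156  80] [ 0.5855 -0.0287  0.2078]
(345, 207) [194  47  39] [0.6628 0.1154 0.1906]
(279, 180) [217 208 194] [0.6221 0.0782 0.2049]
(160, 140) [186 193 193] [0.5616 0.0033 0.1839]
[  211     0   204   215 17062]
scale circle 0.185 [0.5902 0.1179] 0.076 0.0006
scale circle 0.188 [0.5902 0.118 ] 0.0753 0.0006
```

```bash
cat > ang.py <<'E'
from h import *
def angs(o,im,ax):
    k=cam("wrist",o);K,Rc,C=k;v,u=np.mgrid[0:480,0:640]
    dr=np.stack([(u-K[0,2])/K[0,0],(v-K[1,2])/K[1,1],np.ones_like(u)],-1)@Rc.T
    def pol(z):
        p=C+dr*((z-C[2])/dr[...,2])[...,None];e=p[...,:2]-ax;return np.hypot(e[...,0],e[...,1]),np.arctan2(e[...,1],e[...,0])
    R,G,B=[im[...,i].astype(int) for i in range(3)]
    r,a=pol(.2035);w=(R>150)&(R-B>5)&(R-B<60)&(abs(R-G)<35)&(r>.040)&(r<.064)&(abs(a)<1.5)
    r2,a2=pol(.190);q=(R>150)&(G<80)&(B<80)&(r2>.058)&(r2<.08)&(abs(a2)<1.5)
    pe=np.average(a[w],weights=r[w]);re=np.average(a2[q],weights=r2[q])
    print("ptr n",w.sum(),"r",r[w].min().round(4),r[w].max().round(4),"ang",pe.round(4),"| red n",q.sum(),"r",r2[q].min().round(4),"ang",re.round(4),"| diff",(re-pe).round(4),"rad")
    return pe,re
E
python3 - <<'E'
from ang import *
import pickle
o,im,d=pickle.load(open("pics/w2.pkl","rb"))
for ax in ([.590,.118],[.5895,.1184]): angs(o,im,np.array(ax))
E
```

```text
ptr n 287 r 0.04 0.0621 ang -0.8905 | red n 184 r 0.0633 ang -0.0493 | diff 0.8412 rad
ptr n 292 r 0.04 0.0627 ang -0.8884 | red n 175 r 0.0639 ang -0.0545 | diff 0.8339 rad
```

Emit:
drive_tool:
  increments:
    - {"dx": 0.0475,"dy": 0.0238,"dz": 0,"wx": 0,"wy": 0,"wz": 0,"claw": 0}
    - {"dx": 0.0475,"dy": 0.0238,"dz": 0,"wx": 0,"wy": 0,"wz": 0,"claw": 0}
    - {"dx": 0.0475,"dy": 0.0238,"dz": 0,"wx": 0,"wy": 0,"wz": 0,"claw": 0}
    - {"dx": 0,"dy": 0,"dz": 0,"wx": 0,"wy": 0,"wz": 9.5,"claw": 0}
    - {"dx": 0,"dy": 0,"dz": 0.03,"wx": 0,"wy": 0,"wz": 9.5,"claw": 0}
    - {"dx": 0,"dy": 0,"dz": 0.04,"wx": 0,"wy": 0,"wz": 9.5,"claw": 0}
    - {"dx": 0,"dy": 0,"dz": 0.03,"wx": 0,"wy": 0,"wz": 0,"claw": 0}
    - {"dx": 0,"dy": 0,"dz": 0.02,"wx": 0,"wy": 0,"wz": 0,"claw": 0}
    - {"dx": 0,"dy": 0,"dz": 0,"wx": 0,"wy": 0,"wz": 0,"claw": 0}
    - {"dx": 0,"dy": 0,"dz": 0,"wx": 0,"wy": 0,"wz": 0,"claw": 0}

```text
t: 3.58
eef_pos: [0.5578, 0.214, 0.2358]
tool_rot: [0.0, 0.43, 0.903, 0.001]
contact_force: [-0.2, -0.4, 0.8]
gripper_width: -0.0
grasp_force: 0.0
```

Run:
```python
from h import *
o=get_obs();print(o["t"],o["eef_pos"],o["tool_rot"],o["contact_force"],o["q"].round(2))
im,d=read_camera("wrist");cv2.imwrite("pics/w3.png",im[:,:,::-1])
w,x,y,z=o["tool_rot"];print(Rn.from_quat([x,y,z,w]).as_matrix().round(3))
```

```text
3.575 [0.55782593 0.21397504 0.23582599] [3.93149034e-04 4.30140703e-01 9.02761505e-01 6.96819483e-04] [-0.16435753 -0.42731677  0.79005913] [-0.72  0.36  0.33  1.77 -0.13  1.04  0.33]
[[-0.63   0.777  0.001]
 [ 0.777  0.63   0.001]
 [-0.     0.002 -1.   ]]
```

View pics/w3.png

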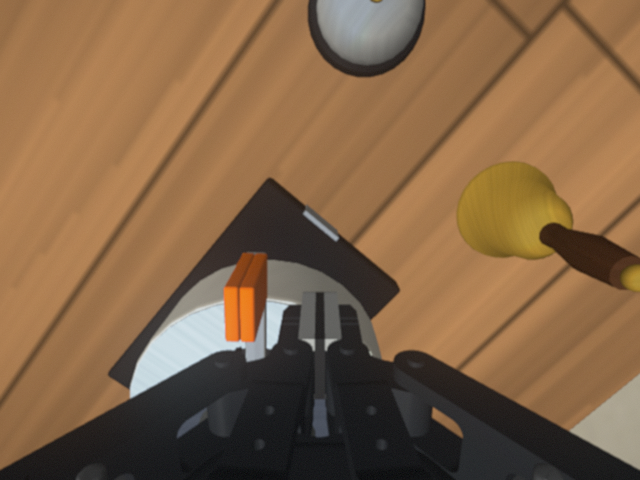

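The tab sits at (245,297), left of the closed fingers (320,330), with its back face parallel to them. I'll push along the tool's -y, following the arc for about 40° first.

Emit:
drive_tool:
  increments:
    - {"dx": 0,"dy": -0.01,"dz": 0,"wx": 0,"wy": 0,"wz": 0,"claw": 0}
    - {"dx": 0,"dy": -0.0056,"dz": 0,"wx": 0,"wy": 0,"wz": 0,"claw": 0}
    - {"dx": 0.0006,"dy": -0.0033,"dz": 0,"wx": 0,"wy": 0,"wz": -2,"claw": 0}
    - {"dx": 0.0006,"dy": -0.0033,"dz": 0,"wx": 0,"wy": 0,"wz": -2,"claw": 0}
    - {"dx": 0.0006,"dy": -0.0033,"dz": 0,"wx": 0,"wy": 0,"wz": -2,"claw": 0}
    - {"dx": 0.0006,"dy": -0.0033,"dz": 0,"wx": 0,"wy": 0,"wz": -2,"claw": 0}
    - {"dx": 0.0006,"dy": -0.0033,"dz": 0,"wx": 0,"wy": 0,"wz": -2,"claw": 0}
    - {"dx": 0.0006,"dy": -0.0033,"dz": 0,"wx": 0,"wy": 0,"wz": -2,"claw": 0}
    - {"dx": 0,"dy": 0,"dz": 0,"wx": 0,"wy": 0,"wz": 0,"claw": 0}

```text
t: 4.75
eef_pos: [0.5284, 0.1919, 0.2346]
tool_rot: [-0.0, 0.334, 0.943, -0.0]
contact_force: [0.5, 1.8, 2.0]
gripper_width: 0.002
grasp_force: 1.1
```

```bash
cat > st.py <<'E'
from h import *
def st(o,ax=(.590,.118)):
    w,x,y,z=o["tool_rot"];M=Rn.from_quat([x,y,z,w]).as_matrix()
    e=o["eef_pos"][:2]-np.array(ax);print("t",round(o["t"],2),"r,s mm",(1e3*e@M[:2,0]).round(1),(1e3*e@M[:2,1]).round(1),"radial angle",np.arctan2(M[1,0],M[0,0]).round(3),"z",o["eef_pos"][2].round(4),"F(tool)",(M.T@o["contact_force"]).round(1))
E
python3 - <<'E'
from st import *
st(get_obs())
im,d=read_camera("wrist");cv2.imwrite("pics/w4.png",im[:,:,::-1])
E
```

```text
t 4.75 r,s mm 94.3 18.7 radial angle 2.461 z 0.2346 F(tool) [ 0.8  1.7 -2. ]
```

View pics/w4.png

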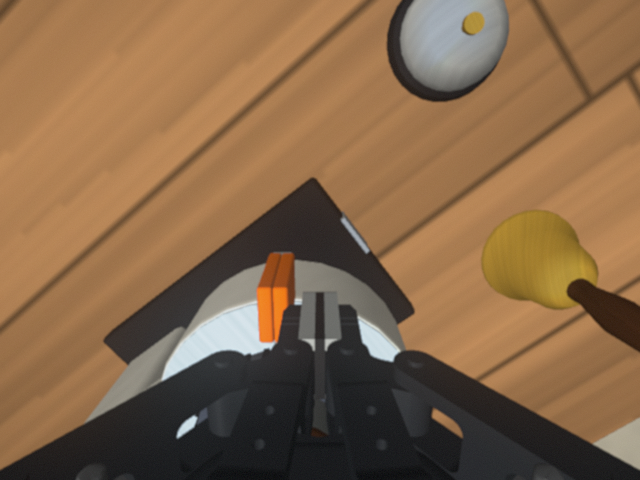

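The finger is in contact: the tab at (275,297) touches the finger's left side, and the force is about 1.7 N. I'll continue the arc by 32°.

Emit:
drive_tool:
  increments:
    - {"dx": 0.0006,"dy": -0.0033,"dz": 0,"wx": 0,"wy": 0,"wz": -2,"claw": 0}
    - {"dx": 0.0006,"dy": -0.0033,"dz": 0,"wx": 0,"wy": 0,"wz": -2,"claw": 0}
    - {"dx": 0.0006,"dy": -0.0033,"dz": 0,"wx": 0,"wy": 0,"wz": -2,"claw": 0}
    - {"dx": 0.0006,"dy": -0.0033,"dz": 0,"wx": 0,"wy": 0,"wz": -2,"claw": 0}
    - {"dx": 0.0006,"dy": -0.0033,"dz": 0,"wx": 0,"wy": 0,"wz": -2,"claw": 0}
    - {"dx": 0.0006,"dy": -0.0033,"dz": 0,"wx": 0,"wy": 0,"wz": -2,"claw": 0}
    - {"dx": 0.0006,"dy": -0.0033,"dz": 0,"wx": 0,"wy": 0,"wz": -2,"claw": 0}
    - {"dx": 0.0006,"dy": -0.0033,"dz": 0,"wx": 0,"wy": 0,"wz": -2,"claw": 0}
    - {"dx": 0.0006,"dy": -0.0033,"dz": 0,"wx": 0,"wy": 0,"wz": -2,"claw": 0}
    - {"dx": 0.0006,"dy": -0.0033,"dz": 0,"wx": 0,"wy": 0,"wz": -2,"claw": 0}
    - {"dx": 0.0006,"dy": -0.0033,"dz": 0,"wx": 0,"wy": 0,"wz": -2,"claw": 0}
    - {"dx": 0.0006,"dy": -0.0033,"dz": 0,"wx": 0,"wy": 0,"wz": -2,"claw": 0}
    - {"dx": 0.0006,"dy": -0.0033,"dz": 0,"wx": 0,"wy": 0,"wz": -2,"claw": 0}
    - {"dx": 0.0006,"dy": -0.0033,"dz": 0,"wx": 0,"wy": 0,"wz": -2,"claw": 0}
    - {"dx": 0.0006,"dy": -0.0033,"dz": 0,"wx": 0,"wy": 0,"wz": -2,"claw": 0}
    - {"dx": 0.0006,"dy": -0.0033,"dz": 0,"wx": 0,"wy": 0,"wz": -2,"claw": 0}
    - {"dx": 0,"dy": 0,"dz": 0,"wx": 0,"wy": 0,"wz": 0,"claw": 0}

```text
t: 6.92
eef_pos: [0.4986, 0.148, 0.2346]
tool_rot: [-0.0, 0.061, 0.998, -0.0]
contact_force: [0.3, 0.9, 0.9]
gripper_width: -0.001
grasp_force: 0.4
```

Run:
```python
from st import *
st(get_obs())
im,d=read_camera("top");cv2.imwrite("pics/t5.png",cv2.resize(im[170:330,220:460,::-1],None,fx=3,fy=3,interpolation=cv2.INTER_CUBIC));np.savez("pics/t5.npz",im=im,d=d)
```

```text
t 6.92 r,s mm 94.4 18.6 radial angle 3.019 z 0.2346 F(tool) [-0.2  0.9 -0.9]
```

View pics/t5.png

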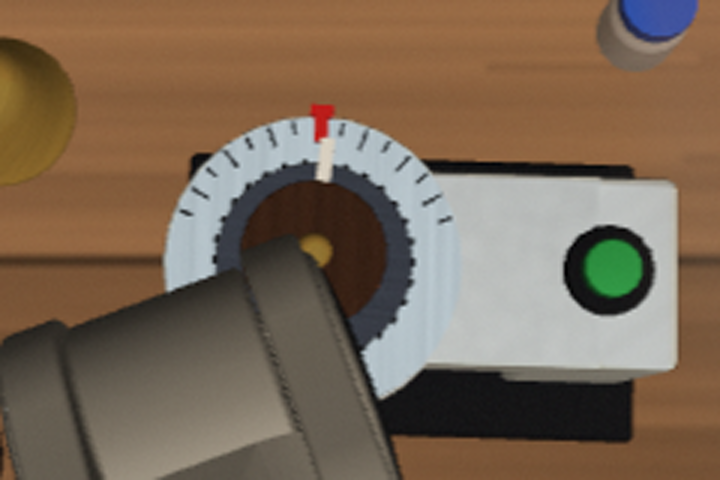

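The pointer at crop (326,160) is now just clockwise of the red clip (322,122). I'll compute the remaining angle.

```bash
sed -i 's/def angs(o,im,ax):/def angs(o,im,ax,n="wrist"):/;s/k=cam("wrist",o)/k=cam(n,o)/' ang.py
python3 - <<'E'
from ang import *
for f in ("top0","t5"):
    im=np.load(f"pics/{f}.npz")["im"]
    # ring/head centre in this camera: scale rim circle
    for ax in ([.5885,.1178],[.590,.118]): angs(None,im,np.array(ax),"top")
E
```

```text
ptr n 73 r 0.0403 0.064 ang -0.8604 | red n 48 r 0.065 ang -0.0505 | diff 0.81 rad
ptr n 73 r 0.04 0.064 ang -0.8575 | red n 57 r 0.0635 ang -0.0545 | diff 0.803 rad
ptr n 68 r 0.0413 0.064 ang -0.1056 | red n 43 r 0.065 ang -0.0468 | diff 0.0588 rad
ptr n 69 r 0.0409 0.064 ang -0.1101 | red n 52 r 0.0635 ang -0.0515 | diff 0.0587 rad
```

Emit:
drive_tool:
  increments:
    - {"dx": 0.0003,"dy": -0.0017,"dz": 0,"wx": 0,"wy": 0,"wz": -1,"claw": 0}
    - {"dx": 0.0003,"dy": -0.0017,"dz": 0,"wx": 0,"wy": 0,"wz": -1,"claw": 0}
    - {"dx": 0.0003,"dy": -0.0017,"dz": 0,"wx": 0,"wy": 0,"wz": -1,"claw": 0}
    - {"dx": 0,"dy": 0,"dz": 0,"wx": 0,"wy": 0,"wz": 0,"claw": 0}
    - {"dx": 0,"dy": 0,"dz": 0,"wx": 0,"wy": 0,"wz": 0,"claw": 0}

```text
t: 7.6
eef_pos: [0.4972, 0.1434, 0.2346]
tool_rot: [-0.0, 0.035, 0.999, -0.0]
contact_force: [-0.8, 1.4, -0.4]
gripper_width: 0.002
grasp_force: 0.7
```

Run:
```python
from st import *
from ang import *
st(get_obs())
im,d=read_camera("top");np.savez("pics/t6.npz",im=im,d=d)
for ax in ([.5885,.1178],[.590,.118]): angs(None,im,np.array(ax),"top")
```

```text
t 7.6 r,s mm 94.4 18.8 radial angle 3.071 z 0.2346 F(tool) [0.9 1.3 0.4]
ptr n 66 r 0.0424 0.064 ang -0.0586 | red n 41 r 0.0665 ang -0.0476 | diff 0.011 rad
ptr n 68 r 0.0409 0.064 ang -0.064 | red n 50 r 0.065 ang -0.0521 | diff 0.0118 rad
```

Emit:
drive_tool:
  increments:
    - {"dx": 0.0002,"dy": -0.0009,"dz": 0,"wx": 0,"wy": 0,"wz": -0.5,"claw": 0}
    - {"dx": 0,"dy": 0,"dz": 0,"wx": 0,"wy": 0,"wz": 0,"claw": 0}
    - {"dx": 0,"dy": 0,"dz": 0,"wx": 0,"wy": 0,"wz": 0,"claw": 0}
    - {"dx": 0,"dy": 0.02,"dz": 0,"wx": 0,"wy": 0,"wz": 0,"claw": 0}
    - {"dx": 0,"dy": 0,"dz": 0,"wx": 0,"wy": 0,"wz": 0,"claw": 0}
    - {"dx": 0,"dy": 0,"dz": -0.06,"wx": 0,"wy": 0,"wz": 0,"claw": 0}
    - {"dx": 0,"dy": 0,"dz": -0.06,"wx": 0,"wy": 0,"wz": 0,"claw": 0}
    - {"dx": -0.055,"dy": -0.02,"dz": 0,"wx": 0,"wy": 0,"wz": 0,"claw": 0}
    - {"dx": -0.055,"dy": -0.02,"dz": 0,"wx": 0,"wy": 0,"wz": 0,"claw": 0}
    - {"dx": -0.053,"dy": -0.02,"dz": 0,"wx": 0,"wy": 0,"wz": 0,"claw": 0}
    - {"dx": 0,"dy": 0,"dz": 0,"wx": 0,"wy": 0,"wz": 0,"claw": 0}
    - {"dx": 0,"dy": 0,"dz": 0,"wx": 0,"wy": 0,"wz": 0,"claw": 0}

```text
t: 9.15
eef_pos: [0.6571, 0.0929, 0.3541]
tool_rot: [-0.001, 0.031, 1.0, -0.0]
contact_force: [0.0, -0.4, -0.0]
gripper_width: 0.001
grasp_force: 0.0
```

Run:
```python
from ang import *
o=get_obs();print(o["t"],o["eef_pos"],o["tool_rot"])
im,d=read_camera("wrist");cv2.imwrite("pics/w7.png",cv2.resize(im[0:300,170:570,::-1],None,fx=2,fy=2))
for ax in ([.590,.118],[.5895,.1184]): angs(o,im,np.array(ax))
k=cam("wrist",o);hsv=cv2.cvtColor(im,cv2.COLOR_RGB2HSV)
n,l,s,c=cv2.connectedComponentsWithStats(cv2.inRange(hsv,(14,150,90),(28,255,255)))
for i in range(1,n):
    if s[i][4]>200: print("brass",c[i].round(1),s[i][4],onplane(k,c[i],.243).round(4))
m=cv2.inRange(hsv,(50,120,60),(75,255,255));mm=cv2.moments(m,True);print("green",mm["m00"],onplane(k,(mm["m10"]/mm["m00"],mm["m01"]/mm["m00"]),.207).round(4))
im,d=read_camera("top");angs(None,im,np.array([.5885,.1178]),"top")
```

```text
9.15 [0.65714531 0.09294198 0.35407945] [-6.28812867e-04  3.05610305e-02  9.99532690e-01 -1.74024808e-04]
ptr n 284 r 0.04 0.0636 ang -0.0532 | red n 159 r 0.0668 ang -0.0504 | diff 0.0028 rad
ptr n 284 r 0.0405 0.0634 ang -0.0602 | red n 151 r 0.0673 ang -0.0548 | diff 0.0054 rad
brass [354.6 126.3] 623 [0.5894 0.1179 0.243 ]
brass [500.7 205.8] 4402 [0.6449 0.2108 0.243 ]
brass [580.8 249.3] 287 [0.6782 0.2667 0.243 ]
green 1341.0 [ 0.5853 -0.0309  0.207 ]Traceback (most recent call last):
  File "<stdin>", line 10, in <module>
  File "ang.py", line 10, in angs
    pe=np.average(a[w],weights=r[w]);re=np.average(a2[q],weights=r2[q])
    raise ZeroDivisionError(
        "Weights sum to zero, can't be normalized")
ZeroDivisionError: Weights sum to zero, can't be normalized
```

View pics/w7.png

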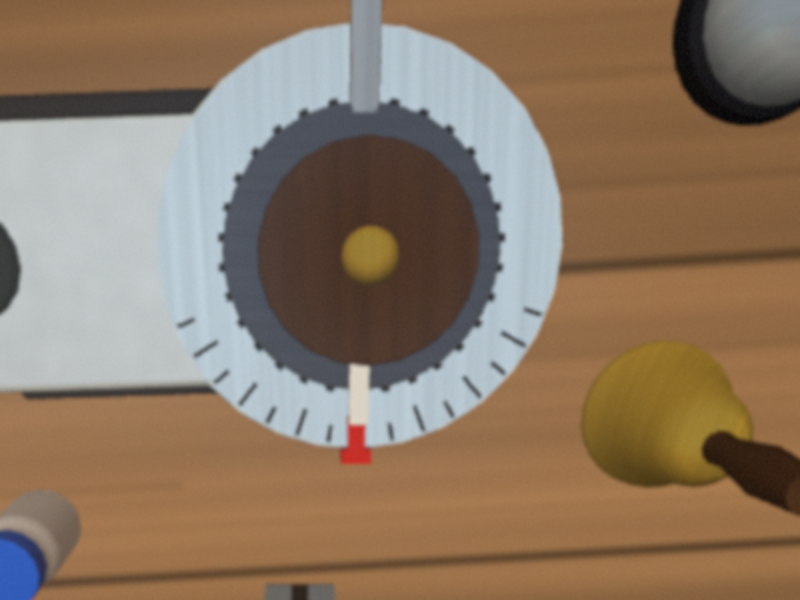

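The pointer is in line with the red clip in the crop: white bar (358,395) and red clip (356,440), 0.2–0.3° apart. The knob's position is unchanged, so the grinder has not moved. Next is the button.

Emit:
drive_tool:
  increments:
    - {"dx": 0.0213,"dy": -0.0426,"dz": 0,"wx": 0,"wy": 0,"wz": 0,"claw": 0}
    - {"dx": 0.0213,"dy": -0.0426,"dz": 0,"wx": 0,"wy": 0,"wz": 0,"claw": 0}
    - {"dx": 0.0214,"dy": -0.0426,"dz": 0,"wx": 0,"wy": 0,"wz": 0,"claw": 0}
    - {"dx": 0,"dy": 0,"dz": 0.04,"wx": 0,"wy": 0,"wz": 0,"claw": 0}
    - {"dx": 0,"dy": 0,"dz": 0.04,"wx": 0,"wy": 0,"wz": 0,"claw": 0}
    - {"dx": 0,"dy": 0,"dz": 0.03,"wx": 0,"wy": 0,"wz": 0,"claw": 0}
    - {"dx": 0,"dy": 0,"dz": 0.004,"wx": 0,"wy": 0,"wz": 0,"claw": 0}
    - {"dx": 0,"dy": 0,"dz": 0,"wx": 0,"wy": 0,"wz": 0,"claw": 0}
    - {"dx": 0,"dy": 0,"dz": 0,"wx": 0,"wy": 0,"wz": 0,"claw": 0}

```text
t: 10.38
eef_pos: [0.5866, -0.0307, 0.2424]
tool_rot: [0.001, 0.03, 1.0, 0.0]
contact_force: [0.7, -0.2, -0.2]
gripper_width: 0.002
grasp_force: 0.0
```

Emit:
drive_tool:
  increments:
    - {"dx": 0.001,"dy": 0,"dz": 0.007,"wx": 0,"wy": 0,"wz": 0,"claw": 0}
    - {"dx": 0,"dy": 0,"dz": 0.002,"wx": 0,"wy": 0,"wz": 0,"claw": 0}
    - {"dx": 0,"dy": 0,"dz": 0.002,"wx": 0,"wy": 0,"wz": 0,"claw": 0}
    - {"dx": 0,"dy": 0,"dz": 0.002,"wx": 0,"wy": 0,"wz": 0,"claw": 0}
    - {"dx": 0,"dy": 0,"dz": 0,"wx": 0,"wy": 0,"wz": 0,"claw": 0}
    - {"dx": 0,"dy": 0,"dz": 0,"wx": 0,"wy": 0,"wz": 0,"claw": 0}

```text
t: 11.12
eef_pos: [0.5848, -0.0308, 0.2277]
tool_rot: [0.0, 0.031, 1.0, 0.0]
contact_force: [0.6, 0.7, -0.5]
gripper_width: -0.001
grasp_force: 0.0
```

Emit:
drive_tool:
  increments:
    - {"dx": 0,"dy": 0,"dz": 0.0015,"wx": 0,"wy": 0,"wz": 0,"claw": 0}
    - {"dx": 0,"dy": 0,"dz": 0,"wx": 0,"wy": 0,"wz": 0,"claw": 0}
    - {"dx": 0,"dy": 0,"dz": 0,"wx": 0,"wy": 0,"wz": 0,"claw": 0}

```text
t: 11.5
eef_pos: [0.5847, -0.0308, 0.2262]
tool_rot: [0.0, 0.031, 1.0, 0.0]
contact_force: [-0.2, 1.0, -0.4]
gripper_width: -0.001
grasp_force: 0.0
```

Run:
```python
from st import *
st(get_obs())
im,d=read_camera("scene");cv2.imwrite("pics/s8.png",cv2.resize(im[110:290,170:410,::-1],None,fx=3,fy=3,interpolation=cv2.INTER_CUBIC))
st(get_obs())
```

```text
t 11.5 r,s mm -3.9 -148.9 radial angle 3.08 z 0.2262 F(tool) [0.3 1.  0.4]
t 11.55 r,s mm -3.8 -148.9 radial angle 3.08 z 0.2262 F(tool) [-0.5  2.   0.5]
```

View pics/s8.png

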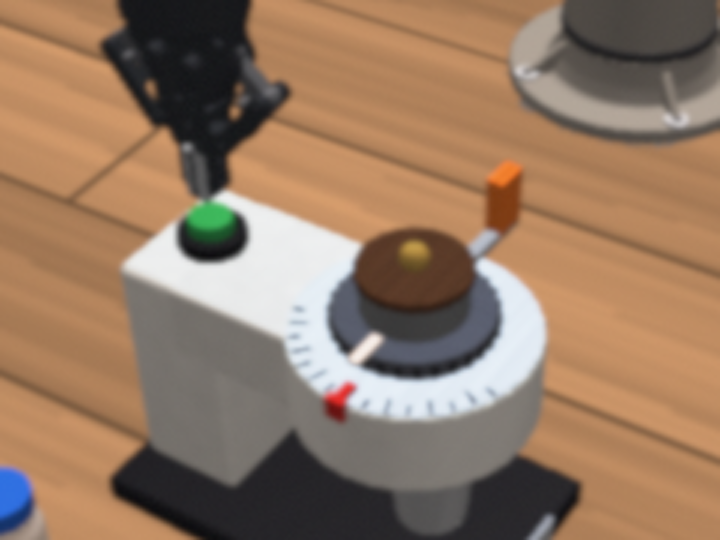

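The fingertip at crop (207,198) still appears above the button's top (211,218), and there is no contact force. I'll check the real tip position from the wrist depth.

Run:
```python
from h import *
import pickle
o,im,d=pickle.load(open("pics/w2.pkl","rb"));M=calibration("wrist")["mount"];K=calibration("wrist")["intrinsics"]
for u in (308,320,330):
  for v in (288,292,294,297,300,305,315,325,335):
    p=np.linalg.inv(K)@[u,v,1]*d[v,u];print(u,v,d[v,u].round(4),(M@np.r_[p,1])[:3].round(4))
```

```text
308 288 0.5398 [-0.1509 -0.0166  0.3559]
308 292 0.1511 [ 0.0106 -0.005  -0.0009]
308 294 0.1485 [ 0.011  -0.0049 -0.0035]
308 297 0.1466 [ 0.0108 -0.0049 -0.0055]
308 300 0.146 [ 0.01   -0.0048 -0.0064]
308 305 0.1409 [ 0.0106 -0.0047 -0.0116]
308 315 0.133 [ 0.011  -0.0044 -0.0197]
308 325 0.1265 [ 0.0111 -0.0043 -0.0265]
308 335 0.1204 [ 0.0113 -0.0041 -0.0329]
320 288 0.5384 [-1.503e-01 -1.000e-04  3.546e-01]
320 292 0.1521 [ 0.0102 -0.0004  0.    ]
320 294 0.1502 [ 0.0103 -0.0004 -0.002 ]
320 297 0.1473 [ 0.0105 -0.0004 -0.0049]
320 300 0.1448 [ 0.0105 -0.0004 -0.0075]
320 305 0.1406 [ 0.0107 -0.0004 -0.0118]
320 315 0.1339 [ 0.0105 -0.0004 -0.0189]
320 325 0.1276 [ 0.0105 -0.0004 -0.0256]
320 335 0.1219 [ 0.0104 -0.0004 -0.0315]
330 288 0.5392 [-0.1507  0.0136  0.3554]
330 292 0.1515 [ 0.0105  0.0035 -0.0005]
330 294 0.1504 [ 0.0102  0.0034 -0.0018]
330 297 0.1482 [ 0.0101  0.0034 -0.0041]
330 300 0.1449 [ 0.0105  0.0033 -0.0074]
330 305 0.1419 [ 0.0101  0.0032 -0.0107]
330 315 0.1335 [ 0.0107  0.003  -0.0193]
330 325 0.1268 [ 0.0109  0.0028 -0.0262]
330 335 0.1215 [ 0.0107  0.0027 -0.0319]
```

The wrist depth puts the fingertips level with the TCP, with no 25 mm overhang. The scene view agrees, so contact should come at TCP z ≈ 0.2075. I'll descend there, then go slowly.

Emit:
drive_tool:
  increments:
    - {"dx": 0,"dy": 0,"dz": 0.008,"wx": 0,"wy": 0,"wz": 0,"claw": 0}
    - {"dx": 0,"dy": 0,"dz": 0.006,"wx": 0,"wy": 0,"wz": 0,"claw": 0}
    - {"dx": 0,"dy": 0,"dz": 0.002,"wx": 0,"wy": 0,"wz": 0,"claw": 0}
    - {"dx": 0,"dy": 0,"dz": 0.0015,"wx": 0,"wy": 0,"wz": 0,"claw": 0}
    - {"dx": 0,"dy": 0,"dz": 0.0015,"wx": 0,"wy": 0,"wz": 0,"claw": 0}
    - {"dx": 0,"dy": 0,"dz": 0.001,"wx": 0,"wy": 0,"wz": 0,"claw": 0}
    - {"dx": 0,"dy": 0,"dz": 0,"wx": 0,"wy": 0,"wz": 0,"claw": 0}
    - {"dx": 0,"dy": 0,"dz": 0,"wx": 0,"wy": 0,"wz": 0,"claw": 0}

```text
t: 12.55
eef_pos: [0.5847, -0.0308, 0.2063]
tool_rot: [-0.0, 0.031, 1.0, 0.0]
contact_force: [-3.0, -0.5, 4.6]
gripper_width: -0.002
grasp_force: 1.9
```

Emit:
drive_tool:
  increments:
    - {"dx": 0,"dy": 0,"dz": 0.001,"wx": 0,"wy": 0,"wz": 0,"claw": 0}
    - {"dx": 0,"dy": 0,"dz": 0,"wx": 0,"wy": 0,"wz": 0,"claw": 0}
    - {"dx": 0,"dy": 0,"dz": 0,"wx": 0,"wy": 0,"wz": 0,"claw": 0}

```text
t: 12.92
eef_pos: [0.5848, -0.0309, 0.2053]
tool_rot: [0.0, 0.031, 1.0, 0.0]
contact_force: [-1.5, 0.2, 5.2]
gripper_width: -0.001
grasp_force: 2.2
```

Emit:
drive_tool:
  increments:
    - {"dx": 0,"dy": 0,"dz": 0.001,"wx": 0,"wy": 0,"wz": 0,"claw": 0}
    - {"dx": 0,"dy": 0,"dz": 0,"wx": 0,"wy": 0,"wz": 0,"claw": 0}
    - {"dx": 0,"dy": 0,"dz": 0,"wx": 0,"wy": 0,"wz": 0,"claw": 0}

```text
t: 13.3
eef_pos: [0.5848, -0.0308, 0.2045]
tool_rot: [0.0, 0.031, 1.0, 0.0]
contact_force: [-3.4, 0.4, 7.1]
gripper_width: -0.001
grasp_force: 3.4
```

Run:
```python
from st import *
st(get_obs())
im,d=read_camera("top");k=cam("top")
for c,a,s in blobs(im,"green",(400,235,450,285)):
    print(c.round(1),a)
    v,u=np.mgrid[s[1]:s[1]+s[3],s[0]:s[0]+s[2]]
h=cv2.cvtColor(im,cv2.COLOR_RGB2HSV);m=cv2.inRange(h,*RNG["green"])>0;m[:, :400]=0;m[:, 450:]=0
z=[(lambda C,r:(C+r*d[v,u])[2])(*ray(k,(u,v))) for v,u in np.argwhere(m) if d[v,u]>0]
print(len(z),np.median(z) if z else None)
z0=np.load("pics/top0.npz");im,d=z0["im"],z0["d"];h=cv2.cvtColor(im,cv2.COLOR_RGB2HSV);m=cv2.inRange(h,*RNG["green"])>0;m[:, :400]=0;m[:, 450:]=0
print(np.median([(lambda C,r:(C+r*d[v,u])[2])(*ray(k,(u,v))) for v,u in np.argwhere(m)]))
im,d=read_camera("scene");ks=cam("scene");ds=np.load("pics/scene0.npz")
for a,b in ((im,d),(ds["im"],ds["d"])):
    h=cv2.cvtColor(a,cv2.COLOR_RGB2HSV);m=cv2.inRange(h,*RNG["green"])>0;m[:,:215]=0;m[:,265:]=0
    zz=np.array([(lambda C,r:(C+r*b[v,u])[2])(*ray(ks,(u,v))) for v,u in np.argwhere(m)]);print("scene",len(zz),np.median(zz).round(4) if len(zz) else None,zz.max().round(4) if len(zz) else None)
```

```text
t 13.3 r,s mm -3.9 -148.9 radial angle 3.08 z 0.2045 F(tool) [ 3.4  0.2 -7.1]
[417.3 265.4] 15
15 0.1985480461523914
0.20629093190001868
scene 115 0.1994 0.2114
scene 179 0.2056 0.2096
```

The force is 7 N and the button's top dropped about 6 mm in both views, so it is fully pressed. I'll release it and back away.

Emit:
drive_tool:
  increments:
    - {"dx": 0,"dy": 0,"dz": -0.005,"wx": 0,"wy": 0,"wz": 0,"claw": 0}
    - {"dx": 0,"dy": 0,"dz": -0.015,"wx": 0,"wy": 0,"wz": 0,"claw": 0}
    - {"dx": 0,"dy": 0,"dz": -0.05,"wx": 0,"wy": 0,"wz": 0,"claw": 0}
    - {"dx": 0,"dy": 0,"dz": -0.06,"wx": 0,"wy": 0,"wz": 0,"claw": 0}
    - {"dx": 0,"dy": 0,"dz": -0.03,"wx": 0,"wy": 0,"wz": 0,"claw": 0}
    - {"dx": -0.035,"dy": 0.045,"dz": 0,"wx": 0,"wy": 0,"wz": 0,"claw": 0}
    - {"dx": -0.035,"dy": 0.04,"dz": 0,"wx": 0,"wy": 0,"wz": 0,"claw": 0}
    - {"dx": 0,"dy": 0,"dz": 0,"wx": 0,"wy": 0,"wz": 0,"claw": 0}
    - {"dx": 0,"dy": 0,"dz": 0,"wx": 0,"wy": 0,"wz": 0,"claw": 0}
    - {"dx": 0,"dy": 0,"dz": 0,"wx": 0,"wy": 0,"wz": 0,"claw": 0}

```text
t: 14.65
eef_pos: [0.6595, 0.0481, 0.3649]
tool_rot: [0.0, 0.032, 0.999, -0.0]
contact_force: [-0.7, 0.1, 0.5]
gripper_width: -0.004
grasp_force: 0.0
```

Run:
```python
from ang import *
o=get_obs();print(o["t"],o["eef_pos"],o["contact_force"])
im,d=read_camera("wrist");cv2.imwrite("pics/w9.png",im[:,:,::-1])
angs(o,im,np.array([.590,.118]))
k=cam("wrist",o);hsv=cv2.cvtColor(im,cv2.COLOR_RGB2HSV)
n,l,s,c=cv2.connectedComponentsWithStats(cv2.inRange(hsv,(14,150,90),(28,255,255)))
for i in range(1,n):
    if s[i][4]>200: print("brass",c[i].round(1),s[i][4],onplane(k,c[i],.243).round(4))
m=cv2.inRange(hsv,(50,120,60),(75,255,255))
z=[(lambda C,r:(C+r*d[v,u]))(*ray(k,(u,v))) for v,u in np.argwhere(m)];print("green",len(z),np.median(z,0).round(4))
```

```text
14.65 [0.65946092 0.04806592 0.36485289] [-0.74591318  0.11055903  0.48520532]
ptr n 283 r 0.0404 0.0629 ang -0.055 | red n 162 r 0.0633 ang -0.0552 | diff -0.0001 rad
brass [422.6 116.9] 614 [0.5894 0.1173 0.243 ]
brass [533.5 199.1] 4391 [0.6472 0.1926 0.243 ]
brass [624.5 239.2] 281 [0.6797 0.2584 0.243 ]
green 1266 [ 0.5853 -0.0312  0.2066]
```

View pics/w9.png

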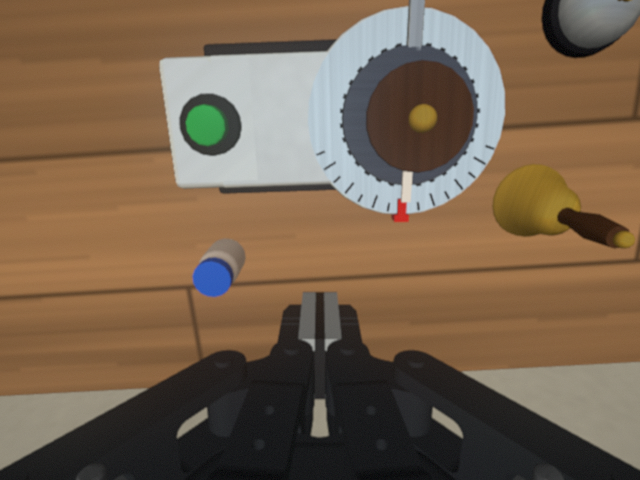

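The pointer (407,187) and red clip (401,210) lie on one radius from the knob (423,117). The button (206,126) is back up at z 0.207, the jar and bells are in place, and the arm is touching nothing.

```bash
python3 -c "
from station import *
print(hand_in())"
```

```text
the job is handed in; nothing more can be done
None
```

The job is handed in: the pointer is within about 0.3° of the red clip, and after that the green button was pressed fully and came back up. The grinder and clip show no movement in the camera checks, and neither do the bells and jar. The dosing cup was never touched, though I couldn't see it under the head.

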